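# Load a tub through the flap gate of a filling lane, up to its depth stop

## Task

Stand the tall white tub (the tallest of the three lidded tubs on the steel table) on the lane's base plate in its open front end, between the two side strips, then slide it along the plate so that the tub itself pushes the sprung two-leaf flap gate open and both leaves fall shut behind it. Slide it on, feeling for the upright stop plate, until it bears lightly but definitely against that plate, without shoving the plate back from where it is set; then let go and leave the tub there upright, the gate shut. Do not lift the tub over the gate, and leave the other tubs and the tape roll on this table where they are.

Things in the scene. Friction and masses are not known exactly. Their poses are not given: they have to be found in the camera images.
- tub_2: The tall plain white tub with a white lid: round, 70 mm across its body (64 mm at the foot, 68 mm at 40 mm up, the lid's thin edge 73 mm), 64 mm high, 0.18 to 0.35 kg, closed and rigid. Origin at the centre of its underside, z up. Round the upper half it can be gripped from above (68 mm wide); a firm grip does not harm it.
- tub_1: A bystander: the wide low tub with a blue lid, 73 mm across, 47 mm high. Origin at the centre of its underside. Must not be moved.
- tub_3: A bystander: the smallest tub, red lid, 61 mm across, 42 mm high. Origin at the centre of its underside. Must not be moved.
- masking_tape: A bystander: a roll of masking tape lying flat, 78 mm across, 18 mm high. Origin at the centre of its underside. Must not be moved.
- lane: Steel filling lane fixed to the table. Origin on the table, on the centre line, under the closed gate; x = push direction, y = left of it, z up. Base plate 3 mm thick, slick, x -100 to 180, y -65 to 65 mm. Side strips, tops 27 mm above the table: inner faces at y -38 and +38 mm before the gate (x -95 to 0), -46 and +46 mm behind it (to x 120 mm). Open on top and in front.
- lane_front (a point): Point on top of the base plate (3 mm above the table), on the centre line of the lane's front end, 52 mm before the closed gate: a tub standing with its foot centred here is clear of the gate. Sliding the tub takes about 1 N, more if it is pressed down. Once the tub's centre is 58 mm past the gate line, both leaves can fall shut behind it.
- stop_block (a point): Top front edge of the grey block at the lane's far end, 143 mm past the gate. Its rod carries the stop plate: upright steel, 50 mm wide, top 50 mm above the table. The plate's front face is set 95 to 115 mm past the gate, not measured: feel for it. A tub touching it is centred 34 mm before the face. Friction alone holds it: firm to about 12 N, then it slides back and stays.
- gate_left (a joint): Opening angle of the gate's left leaf in rad: 0 shut across the lane, up to 1.57 open. A steel flap 3 mm thick, its top 26 mm above the table, reaching 37 mm from its upright hinge pin (lane x 0, y +44 mm) nearly to the centre line. It swings only forward (+x of the lane); a weak spring (0.02 to 0.05 N m) shuts it. The two leaves together resist the tub with up to about 4 N.
- gate_right (a joint): Opening angle of the gate's right leaf in rad, the mirror image of the left one: hinge pin at lane x 0, y -44 mm; 0 shut, up to 1.57 open forward, sprung shut.

How it is judged:
By the outcome, as a careful person would: the job done as asked, in the order asked, and still so for the second after the job is handed in, with the robot touching nothing.
It also fails if it takes over 61 s, if anything falls off the work surface, if the arm or the gripper's body presses on something with over 40 N, if the wrist force passes 120 N, or if a joint passes its speed limit or range.

## Robot

A 6-joint arm with a two-finger parallel gripper is mounted at the origin on a cart in front of the work surface, level with it; the furniture and walls round the work are solid. World frame = base frame: x ahead of the robot, y to its left, z up, the work surface at z = 0. Lengths are in m, angles in rad, forces in N, time in s.
With the tool pointing down it reaches from about 0.375 to 0.75 m from the base axis. Payload 9 kg.
Tool frame: the origin (TCP) lies on the mounting face of the last link; the fingertips stand manip.nose_length ahead of it and the grasp point (between the pads) lies 155 mm ahead of it (manip.nose_length is the distance from the TCP to the fingertips, in m); z points along the fingers, x is the direction in which the jaws open and shut, and the axes are right-handed (so a half turn about z gives the same grasp; the last joint's range is limited). The gripper opens to 85 mm and grips with 20 to 120 N. Pads are 22 mm wide; open, the fingers measure 114 mm over their backs; the gripper's body (76 mm by 85 mm) begins 54 mm behind the grasp point. The pads swing forward as they close: fully open they stand 13 mm farther back than shut.
Start: joints at [-1.451, 0.104, 0.097, 1.564, 0, 1.353], TCP at [0.199, -0.566, 0.405] pointing down, gripper open.
Joint ranges: [-2.99, 2.99], [-0.84, 1.86], [-1.1, 1.16], [-1.84, 2.11], [-1.51, 1.56], [-3.14, 3.14]. Speed limits (rad/s): [2.22, 2.22, 2.57, 3.14, 3.14, 3.14].

## Interface

Orientations are given as a unit quaternion [x, y, z, w].
In Python, from station import get_state, read_camera, ticket, manip gives the robot as it stands.
- The arm moves only by the tool arm_command, never from a script. Its argument "series" is a list of rows, each a list of 2 entries, a list of its own where there are three numbers: the shift along the tool's x, y, z in cm, then the turn, a rotation vector about the tool's x, y, z in degrees. In form: [[[dx, dy, dz], [rx, ry, rz]], ...]. A call has exactly 10 rows; each row is the pose to reach, as a shift and turn from the pose commanded when the call began, along the tool's axes at that moment; what a row does not reach only later rows make up. A row lasts 1/10 s, in which the tool goes at most 50 mm and 8.59 degrees, less where a joint would pass 70% of its speed; a pose out of reach is approached as far as the arm can. A call with a gripper value outside its range is refused whole. "claw" is the closure, from -1 (fully open) to 1 (shut), so that 0 is half open, set as the call begins (left out, the last holds). The fingers move at their own pace and stop on an object; "newtons" is the grip in N (left out, the last holds). Time passes only in rows, so rows that repeat a pose let the fingers close, or fill a call up. It gives the time, the measured TCP pose, the force and the opening at its end, in the units of the state.
- get_state(): the state, without advancing time (a new reading comes with each control period).
- read_camera(name): name is "side" or "top"; returns a dict with "color" (480x640x3 uint8, red, green, blue), "z_map" (480x640 float32, m along the optical axis (not along the pixel's ray), 0 where there is no reading), "fx", "fy", "cx", "cy" (pixels), "distortion" ([k1, k2, p1, p2, k3] as OpenCV has them; the pictures are not rectified), "extrinsics" (4x4, takes a point from world to camera coordinates). Camera axes: x right, y down, z forward; pixel columns grow to the right and rows downward; lengths in m; the calibration is good to about 2 mm. A picture is of the moment at which its call begins.
- ticket.job_done(): hands the job in, once; it reports no verdict.
The state is a dict: "time_s": time; "q": joint angles; "qd": joint speeds; "tau": joint torques, N m; "tcp_pos": TCP position; "orientation": TCP orientation; "wrist_force": force on the tool from outside, world axes, zero at the start; "moment": the same for the moment, N m; "finger_gap": finger opening in m.
Only numpy, scipy, OpenCV 4.12 (cv2) and the standard library are available. Lean on these libraries where they do the work, as an engineer would, in place of code of your own. Each camera call takes 0.05 s, during which the arm holds its last target. There are 200 camera calls.

## Working session

There is one attempt and no reset: what is moved stays moved. The work goes in short steps, Python scripts to look and compute and a tool call to move; the robot and the scene stay as the last step left them, time stands still between calls to the robot, and variables do not carry over. Pictures are saved under pics/ and viewed, about 8 in all and at most 12, crops included, and the job is handed in when it is done.

Besides the shell and the picture viewer there is one more tool, called after ">>>" as name([rows], argument=value, ...), one row to a line, values as JSON. arm_command: Moves the arm, as the interface text tells. Its arguments: {"type":"object","properties":{"series":{"type":"array"},"claw":{"type":"number"},"newtons":{"type":"number"}},"required":["series"]}

```bash
ls; mkdir -p pics
cat > h.py <<'E'
import numpy as np, cv2
from station import get_state, read_camera, ticket, manip
def shot(n):
    c=read_camera(n); np.savez('last_%s.npz'%n,**{k:np.array(v) for k,v in c.items()}); return c
def load(n): return dict(np.load('last_%s.npz'%n))
def K(c): return np.array([[c['fx'],0,c['cx']],[0,c['fy'],c['cy']],[0,0,1]],float)
def ray(c,u,v):
    p=cv2.undistortPoints(np.array([[[u,v]]],float),K(c),np.array(c['distortion'],float))[0,0]
    return np.array([p[0],p[1],1.])
def w(c,u,v,z=None):
    E=np.array(c['extrinsics']);R,t=E[:3,:3],E[:3,3];r=R.T@ray(c,u,v);o=-R.T@t
    if z is None:
        d=np.median(c['z_map'][int(v)-1:int(v)+2,int(u)-1:int(u)+2]);return o+r*d
    return o+r*(z-o[2])/r[2]
def px(c,P):
    E=np.array(c['extrinsics']);return cv2.projectPoints(np.array(P,float).reshape(-1,3),cv2.Rodrigues(E[:3,:3])[0],E[:3,3],K(c),np.array(c['distortion'],float))[0][:,0]
E
python3 - <<'E'
from h import *
print(manip.nose_length,get_state())
for n in('top','side'):
    c=shot(n);cv2.imwrite('pics/%s0.png'%n,c['color'][:,:,::-1]);print(np.round(c['extrinsics'],3),c['fx'])
E
```

```text
pics
0.1734 {'time_s': 0.0, 'q': array([-1.45069030e+00,  1.04716276e-01,  9.64490943e-02,  1.56388945e+00,
        3.92283259e-06,  1.35315280e+00]), 'qd': array([ 0.00070463, -0.00012587, -0.00251955, -0.00011128, -0.00061436,
       -0.00120354]), 'tau': array([-2.79844680e-03, -5.56931591e+01,  5.03647935e+01,  1.68348796e-02,
       -7.31883883e-04,  2.21791822e-06]), 'tcp_pos': array([ 0.19884714, -0.56597864,  0.40390112]), 'orientation': array([ 8.15893378e-01, -5.78201982e-01, -4.55468589e-04, -5.05130128e-04]), 'wrist_force': array([0.08030147, 0.29896799, 0.44238003]), 'moment': array([ 0.01185827, -0.04808549,  0.0474763 ]), 'finger_gap': 0.08572721218342015}
[[-0.017 -1.     0.02   0.095]
 [-0.997  0.015 -0.079  0.537]
 [ 0.078 -0.021 -0.997  0.922]
 [ 0.     0.     0.     1.   ]] 509.4582567790795
[[ 0.999 -0.031 -0.022 -0.543]
 [-0.035 -0.52  -0.854  0.113]
 [ 0.015  0.854 -0.52   0.981]
 [ 0.     0.     0.     1.   ]] 456.69921447051235
```

View pics/top0.png

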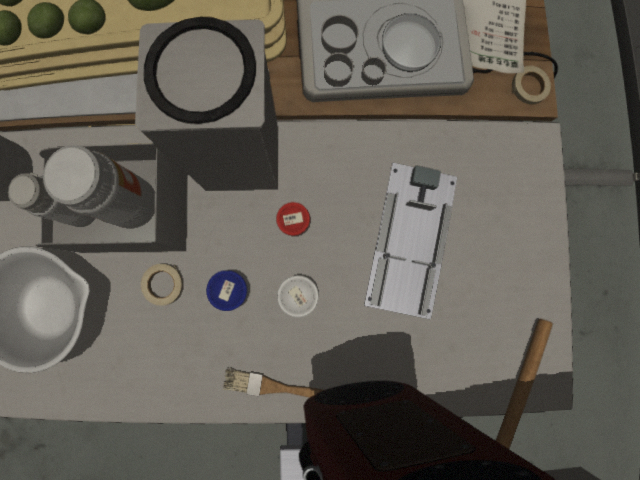

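View pics/side0.png

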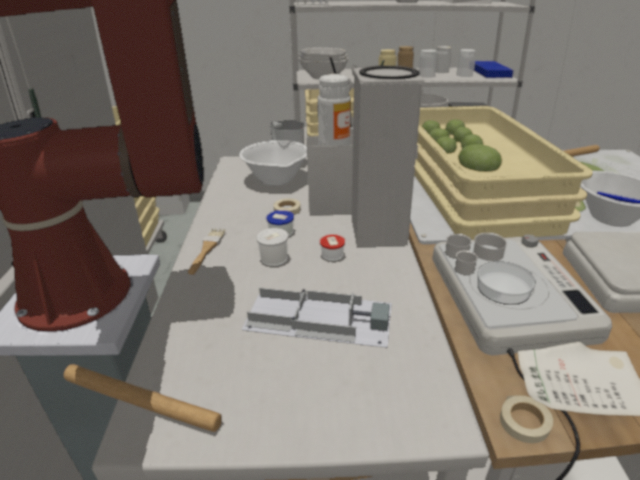

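The top view shows the white tub at (298,296), blue at (227,290), red at (293,218), and tape at (161,284). The lane's front end is at about (400,312) and its block at (426,176). The gate is at about (409,260) and the stop plate at about (421,206). I'll enlarge the lane and tub.

Run:
```python
from h import *
c=load('top');a=c['color'][155:325,265:465][:,:,::-1]
cv2.imwrite('pics/crop1.png',cv2.resize(a,None,fx=3.5,fy=3.5,interpolation=cv2.INTER_CUBIC))
# tub lid from depth heights
E=c['extrinsics']
vv,uu=np.mgrid[265:330,265:335]
pts=np.array([w(c,u,v) if 0 else (np.linalg.inv(E)@np.r_[ray(c,u,v)*c['z_map'][v,u],1])[:3] for u,v in zip(uu.ravel(),vv.ravel())])
m=(pts[:,2]>.055)&(pts[:,2]<.08)
p=pts[m];print('lid',m.sum(),np.median(p[:,2]),p.min(0),p.max(0),(p.min(0)+p.max(0))/2,p.mean(0))
p2=p[:,:2].astype(np.float32);print(cv2.minEnclosingCircle(p2))
t=pts[(pts[:,2]<.03)];print('table',np.median(t[:,2]))
print(w(c,426,176),w(c,298,296))
```

```text
lid 1345 0.06283600867416661 [0.40351853 0.08261061 0.05816449] [0.47379287 0.15485248 0.07022332] [0.4386557  0.11873154 0.06419391] [0.43882687 0.11918287 0.06290561]
((0.4394786059856415, 0.11901514232158661), 0.03668677434325218)
table -0.00023322242477008537
[ 0.65603692 -0.12390791  0.03282716] [0.43862851 0.11779582 0.06241393]
```

View pics/crop1.png

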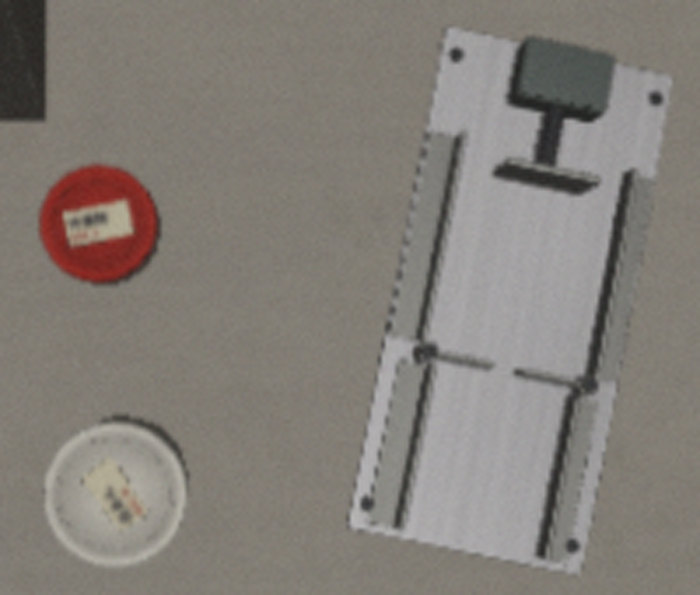

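The crop shows the plate corners at FL (350,527), FR (580,573), BL (446,27) and BR (671,75), and the hinge pins at (425,352) and (588,384). The stop plate's top edge runs from (495,172) to (598,188). I'll fit the lane pose to these.

```bash
cat > lane.py <<'E'
from h import *
c=load('top')
f=lambda u,v,z:w(c,u/3.5+265-.35,v/3.5+155-.35,z)
L=np.array([[-.1,.065],[-.1,-.065],[.18,.065],[.18,-.065],[0,.044],[0,-.044]])
P=np.array([f(350,527,.003),f(580,573,.003),f(446,27,.003),f(671,75,.003),f(425,352,.027),f(588,384,.027)])[:,:2]
lm,pm=L.mean(0),P.mean(0);A=L-lm;B=P-pm
th=np.arctan2((A[:,0]*B[:,1]-A[:,1]*B[:,0]).sum(),(A*B).sum())
R=np.array([[np.cos(th),-np.sin(th)],[np.sin(th),np.cos(th)]]);o=pm-R@lm
E
python3 - <<'E'
from lane import *
print('th',np.degrees(th),'o',o);print('res mm',((P-(L@R.T+o))*1000).round(1))
g=lambda *q:(R.T@(f(*q)[:2]-o)*1000).round(1)
print('stop top front',g(495,175,.05),g(585,191,.05),'block front top',w(c,0,0,0)*0, g(510,103,.03),g(605,118,.03))
for x in(-.08,-.052,0,.058,.07): print(x,R@[x,0]+o,np.hypot(*(R@[x,0]+o)))
print('tub in lane',R.T@(np.array([.439,.119])-o))
from scipy.spatial.transform import Rotation as r
print(r.from_quat(get_state()['orientation']).as_matrix().round(4))
E
```

```text
th -12.527171784414952 o [ 0.5004009  -0.08938416]
res mm [[ 0.5 -1.8]
 [ 0.9  0.5]
 [-0.9 -1. ]
 [-0.1  0.3]
 [-0.5  1.4]
 [ 0.1  0.5]]
stop top front [95.  30.1] [ 96.6 -18. ] block front top [ 0.  0. -0.] [138.7  25.9] [141.6 -26.2]
-0.08 [ 0.42230544 -0.07203195] 0.4284045839364752
-0.052 [ 0.44963885 -0.07810522] 0.4563721324887191
0 [ 0.5004009  -0.08938416] 0.5083213449686024
0.058 [ 0.55702011 -0.10196451] 0.5662756959777142
0.07 [ 0.56873443 -0.10456734] 0.5782673941931885
tub in lane [-0.10513821  0.19010519]
[[ 3.314e-01 -9.435e-01 -1.000e-04]
 [-9.435e-01 -3.314e-01  1.200e-03]
 [-1.200e-03 -3.000e-04 -1.000e+00]]
```

```bash
cat > plan.py <<'E'
from h import *
from scipy.spatial.transform import Rotation as r
def plan(p,yaw):
    s=get_state();R0=r.from_quat(s['orientation'])
    a=np.radians(yaw);T=r.from_matrix(np.array([[np.cos(a),np.sin(a),0],[np.sin(a),-np.cos(a),0],[0,0,-1.]]))
    print('t %.2f'%s['time_s'],'gap %.4f'%s['finger_gap'],'F',s['wrist_force'].round(2),'tcp',s['tcp_pos'].round(4))
    print('shift cm',(R0.inv().apply(np.array(p)-s['tcp_pos'])*100).round(2),'rot',np.degrees((R0.inv()*T).as_rotvec()).round(2))
E
python3 -c "
from plan import *
plan((.5,-.22,.36),3.5)"
```

```text
t 0.10 gap 0.0855 F [-0.44  0.41  0.32] tcp [ 0.1989 -0.566   0.404 ]
shift cm [-22.66 -39.88   4.44] rot [-6.000e-02  5.000e-02 -7.414e+01]
```

>>> arm_command([
  [[-2.3, -4, 0.4], [0, 0, -7.4]],
  [[-4.6, -8, 0.9], [0, 0, -14.8]],
  [[-6.8, -12, 1.3], [0, 0, -22.2]],
  [[-9.1, -16, 1.8], [0, 0, -29.7]],
  [[-11.3, -20, 2.2], [0, 0, -37.1]],
  [[-13.6, -24, 2.6], [0, 0, -44.5]],
  [[-15.9, -28, 3.1], [0, 0, -51.9]],
  [[-18.1, -32, 3.5], [0, 0, -59.3]],
  [[-20.4, -36, 4], [0, 0, -66.7]],
  [[-22.7, -39.9, 4.4], [0, 0, -74.1]],
], claw=-1)

```text
time_s: 1.1
tcp_pos: [0.501, -0.2179, 0.3602]
orientation: [0.999, 0.033, -0.0, -0.0]
wrist_force: [-0.5, -0.6, -0.6]
finger_gap: 0.0856
```

```bash
python3 -c "
from plan import *
plan((.439,.119,.30),77.5)"
```

```text
t 1.10 gap 0.0856 F [-0.52 -0.62 -0.55] tcp [ 0.501  -0.2179  0.3602]
shift cm [ -3.97 -34.03   6.02] rot [-1.000e-02  1.000e-02 -7.374e+01]
```

>>> arm_command([
  [[-0.5, -4.3, 0.7], [0, 0, -8.4]],
  [[-1, -8.6, 1.5], [0, 0, -16.8]],
  [[-1.5, -12.9, 2.3], [0, 0, -25.2]],
  [[-2, -17.2, 3], [0, 0, -33.6]],
  [[-2.5, -21.5, 3.8], [0, 0, -42]],
  [[-3, -25.8, 4.5], [0, 0, -50.4]],
  [[-3.5, -30, 5.3], [0, 0, -58.8]],
  [[-4, -34, 6], [0, 0, -67.2]],
  [[-4, -34, 6], [0, 0, -73.7]],
  [[-4, -34, 6], [0, 0, -73.7]],
])

```text
time_s: 2.1
tcp_pos: [0.4391, 0.1183, 0.3002]
orientation: [0.78, 0.625, -0.0, -0.0]
wrist_force: [-0.0, -0.7, -1.1]
finger_gap: 0.085
```

```bash
python3 -c "
from plan import *
plan((.439,.119,.201),77.5)
c=shot('side')
a=c['color'][120:300,180:380][:,:,::-1]
cv2.imwrite('pics/side1.png',cv2.resize(a,None,fx=3.5,fy=3.5,interpolation=cv2.INTER_CUBIC))
"
```

```text
t 2.10 gap 0.0850 F [-0.04 -0.69 -1.11] tcp [0.4391 0.1183 0.3002]
shift cm [ 0.07 -0.02  9.92] rot [-0.04  0.02 -0.11]
```

View pics/side1.png

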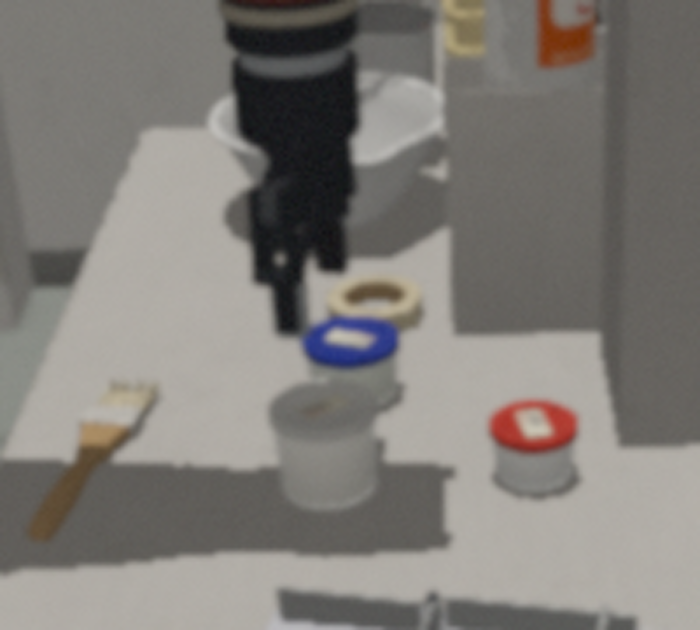

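The near fingertip is at crop (290,332) and the far one at (333,268). The tub is centred below and clear. I'll work out the tip heights.

```bash
python3 -c "
from plan import *
c=load('side')
d=np.array([np.cos(np.radians(77.5)),np.sin(np.radians(77.5))]);E=c['extrinsics'];o=-E[:3,:3].T@E[:3,3]
for u,v,s in((290,332,-.05),(333,268,.05)):
    q=(u/3.5+180-.35,v/3.5+120-.35)
    p=np.array([.439,.118])+s*d
    rr=E[:3,:3].T@ray(c,*q);k=(p[1]-o[1])/rr[1];print(o+k*rr,p, w(c,q[0],q[1]-3))
"
```

```text
[0.42844448 0.0691852  0.14744161] [0.42817802 0.0691852 ] [0.42961839 0.06436869 0.15703772]
[0.44921413 0.1668148  0.14342501] [0.44982198 0.1668148 ] [0.45018041 0.16172198 0.15338776]
```

>>> arm_command([
  [[0.1, 0, 2], [0, 0, 0]],
  [[0.1, 0, 4], [0, 0, 0]],
  [[0.1, 0, 6], [0, 0, 0]],
  [[0.1, 0, 8], [0, 0, 0]],
  [[0.1, 0, 9], [0, 0, 0]],
  [[0.1, 0, 9.5], [0, 0, 0]],
  [[0.1, 0, 10], [0, 0, 0]],
  [[0.1, 0, 10.4], [0, 0, 0]],
  [[0.1, 0, 10.4], [0, 0, 0]],
  [[0.1, 0, 10.4], [0, 0, 0]],
])

```text
time_s: 3.15
tcp_pos: [0.4401, 0.1182, 0.1971]
orientation: [0.782, 0.624, 0.0, 0.0]
wrist_force: [-0.1, 0.3, -0.4]
finger_gap: 0.0855
```

>>> arm_command([
  [[0, 0, 0], [0, 0, 0]],
  [[0, 0, 0], [0, 0, 0]],
  [[0, 0, 0], [0, 0, 0]],
  [[0, 0, 0], [0, 0, 0]],
  [[0, 0, 0], [0, 0, 0]],
  [[0, 0, 0], [0, 0, 0]],
  [[0, 0, 0], [0, 0, 0]],
  [[0, 0, 0], [0, 0, 0]],
  [[0, 0, 0], [0, 0, 0]],
  [[0, 0, 0], [0, 0, 0]],
], claw=1, newtons=40)

```text
time_s: 4.15
tcp_pos: [0.4402, 0.1183, 0.1976]
orientation: [0.782, 0.624, 0.0, 0.0]
wrist_force: [-3.4, -0.4, 6.2]
finger_gap: 0.0678
```

```bash
python3 -c "
from plan import *
plan((.439,.119,.26),77.5)
c=shot('side')
a=c['color'][170:280,210:330][:,:,::-1]
cv2.imwrite('pics/side2.png',cv2.resize(a,None,fx=5,fy=5,interpolation=cv2.INTER_CUBIC))
"
```

```text
t 4.15 gap 0.0678 F [-3.36 -0.45  6.17] tcp [0.4402 0.1183 0.1976]
shift cm [ 0.04 -0.12 -6.24] rot [ 0.06 -0.01 -0.34]
```

View pics/side2.png

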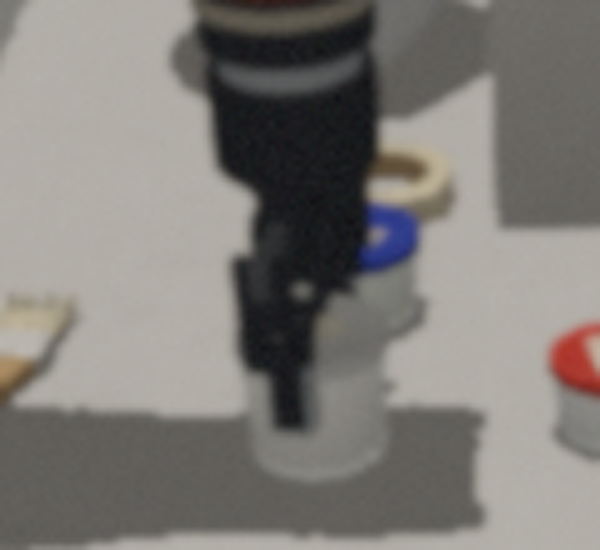

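The grip is on (gap 67.8 mm), with the tip at crop (292,430). The tub's sides are at 250 and 388 at row 400. I'll check the centring and tip height.

```bash
python3 -c "
from plan import *
c=load('side');E=c['extrinsics'];o=-E[:3,:3].T@E[:3,3]
def at(u,v,y):
    rr=E[:3,:3].T@ray(c,u/5+210-.4,v/5+170-.4);k=(y-o[1])/rr[1];return (o+k*rr).round(4)
print('tub L/R',at(250,400,.118),at(388,400,.118),'foot',at(315,477,.118-.032))
print('finger tip L/R',at(272,430,.118-.042),at(316,430,.118-.042), 'expected axis x',.4402-.042*np.cos(np.radians(77.5)))
"
```

```text
tub L/R [0.4079 0.118  0.0298] [0.4727 0.118  0.0271] foot [0.4385 0.086  0.0064]
finger tip L/R [0.4221 0.076  0.0394] [0.442  0.076  0.0386] expected axis x 0.43110953621459963
```

>>> arm_command([
  [[0, 0, -0.5], [0, 0, 0]],
  [[0, 0, -1], [0, 0, 0]],
  [[0, 0, -2], [0, 0, 0]],
  [[0, 0, -3], [0, 0, 0]],
  [[0, 0, -4], [0, 0, 0]],
  [[0, 0, -5], [0, 0, 0]],
  [[0, 0, -6], [0, 0, 0]],
  [[0, 0, -6], [0, 0, 0]],
  [[0, 0, -6], [0, 0, 0]],
  [[0, 0, -6], [0, 0, 0]],
])

```text
time_s: 5.2
tcp_pos: [0.4397, 0.1182, 0.2561]
orientation: [0.782, 0.624, -0.0, -0.0]
wrist_force: [-0.3, -0.1, -2.5]
finger_gap: 0.0674
```

```bash
python3 -c "
from plan import *
from lane import R,o
plan((*(R@[-.054,0]+o),.258),77.5)"
```

```text
t 5.20 gap 0.0674 F [-0.31 -0.15 -2.5 ] tcp [0.4397 0.1182 0.2561]
shift cm [-18.92   5.13  -0.18] rot [-0.04  0.01 -0.35]
```

>>> arm_command([
  [[-2, 0.5, -0.1], [0, 0, 0]],
  [[-5, 1.4, -0.2], [0, 0, 0]],
  [[-8, 2.2, -0.2], [0, 0, 0]],
  [[-11, 3, -0.2], [0, 0, -0.3]],
  [[-14, 3.8, -0.2], [0, 0, -0.3]],
  [[-16.5, 4.5, -0.2], [0, 0, -0.3]],
  [[-18, 4.9, -0.2], [0, 0, -0.3]],
  [[-18.9, 5.1, -0.2], [0, 0, -0.3]],
  [[-18.9, 5.1, -0.2], [0, 0, -0.3]],
  [[-18.9, 5.1, -0.2], [0, 0, -0.3]],
])

```text
time_s: 6.2
tcp_pos: [0.4474, -0.0769, 0.2584]
orientation: [0.78, 0.626, -0.0, -0.0]
wrist_force: [1.0, 0.3, -2.3]
finger_gap: 0.0677
```

```bash
python3 -c "
from plan import *
from lane import R,o
plan((*(R@[-.054,0]+o),.202),77.5)
c=shot('side')
a=c['color'][200:350,210:410][:,:,::-1]
cv2.imwrite('pics/side3.png',cv2.resize(a,None,fx=4,fy=4,interpolation=cv2.INTER_CUBIC))
P=[[x,y,z] for x,y,z in [(-.1,-.065,.003),(-.1,.065,.003),(.18,-.065,.003),(0,-.044,.027),(0,.044,.027),(-.095,-.038,.027),(-.095,.038,.027),(.12,-.046,.027)]]
W=[[*(R@p[:2]+o),p[2]] for p in P];print(((px(c,W)-[210,200]+.4)*4).round(0))
"
```

```text
t 6.20 gap 0.0677 F [ 0.98  0.32 -2.35] tcp [ 0.4474 -0.0769  0.2584]
shift cm [-0.07  0.05  5.64] rot [-0.04 -0.02 -0.04]
[[125. 522.]
 [203. 361.]
 [711. 591.]
 [334. 479.]
 [374. 367.]
 [147. 449.]
 [193. 356.]
 [586. 509.]]
```

View pics/side3.png

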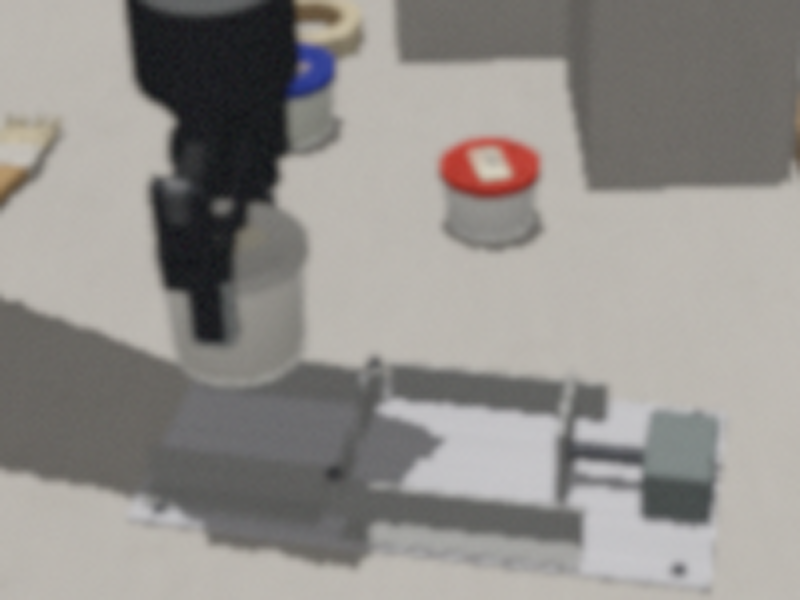

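The lane matches its projected outline: front corner at (128,520), near hinge at (334,472). The tub hangs clear, above the front bay. Lowering it now.

>>> arm_command([
  [[-0.1, 0.1, 1], [0, 0, 0]],
  [[-0.1, 0.1, 2], [0, 0, 0]],
  [[-0.1, 0.1, 3], [0, 0, 0]],
  [[-0.1, 0.1, 3.7], [0, 0, 0]],
  [[-0.1, 0.1, 4.3], [0, 0, 0]],
  [[-0.1, 0.1, 4.8], [0, 0, 0]],
  [[-0.1, 0.1, 5.1], [0, 0, 0]],
  [[-0.1, 0.1, 5.3], [0, 0, 0]],
  [[-0.1, 0.1, 5.4], [0, 0, 0]],
  [[-0.1, 0.1, 5.4], [0, 0, 0]],
])

```text
time_s: 7.25
tcp_pos: [0.4484, -0.0786, 0.2048]
orientation: [0.78, 0.626, 0.0, 0.0]
wrist_force: [0.3, 0.1, -2.6]
finger_gap: 0.0676
```

```bash
python3 -c "
from plan import *
from lane import R,o
plan((*(R@[-.054,0]+o),.202),77.5)"
```

```text
t 7.25 gap 0.0676 F [ 0.29  0.08 -2.62] tcp [ 0.4484 -0.0786  0.2048]
shift cm [ 0.08 -0.09  0.28] rot [ 0.01  0.01 -0.05]
```

>>> arm_command([
  [[0.1, 0, 0.1], [0, 0, 0]],
  [[0.1, 0, 0.15], [0, 0, 0]],
  [[0.1, 0, 0.2], [0, 0, 0]],
  [[0.1, 0, 0.25], [0, 0, 0]],
  [[0.1, 0, 0.3], [0, 0, 0]],
  [[0.1, 0, 0.34], [0, 0, 0]],
  [[0.1, 0, 0.38], [0, 0, 0]],
  [[0.1, 0, 0.4], [0, 0, 0]],
  [[0.1, 0, 0.4], [0, 0, 0]],
  [[0.1, 0, 0.4], [0, 0, 0]],
])

```text
time_s: 8.25
tcp_pos: [0.4486, -0.0776, 0.2007]
orientation: [0.78, 0.626, -0.0, 0.0]
wrist_force: [-0.4, 0.1, -2.5]
finger_gap: 0.0676
```

>>> arm_command([
  [[0, 0, 0.02], [0, 0, 0]],
  [[0, 0, 0.04], [0, 0, 0]],
  [[0, 0, 0.06], [0, 0, 0]],
  [[0, 0, 0.08], [0, 0, 0]],
  [[0, 0, 0.1], [0, 0, 0]],
  [[0, 0, 0.1], [0, 0, 0]],
  [[0, 0, 0.1], [0, 0, 0]],
  [[0, 0, 0.1], [0, 0, 0]],
  [[0, 0, 0.1], [0, 0, 0]],
  [[0, 0, 0.1], [0, 0, 0]],
])

```text
time_s: 9.25
tcp_pos: [0.4488, -0.0776, 0.2007]
orientation: [0.78, 0.626, 0.0, 0.0]
wrist_force: [-3.9, 2.4, 8.8]
finger_gap: 0.0678
```

>>> arm_command([
  [[0, 0, -0.06], [0, 0, 0]],
  [[0, 0, -0.06], [0, 0, 0]],
  [[0, 0.2, -0.06], [0, 0, 0]],
  [[0, 0.4, -0.06], [0, 0, 0]],
  [[0, 0.6, -0.06], [0, 0, 0]],
  [[0, 0.8, -0.06], [0, 0, 0]],
  [[0, 1, -0.06], [0, 0, 0]],
  [[0, 1, -0.06], [0, 0, 0]],
  [[0, 1, -0.06], [0, 0, 0]],
  [[0, 1, -0.06], [0, 0, 0]],
])

```text
time_s: 10.25
tcp_pos: [0.4586, -0.0799, 0.2006]
orientation: [0.78, 0.626, 0.0, 0.0]
wrist_force: [-1.4, 1.3, 5.0]
finger_gap: 0.0678
```

```bash
cat > st.py <<'E'
from plan import *
from lane import R,o
s=get_state();l=R.T@(s['tcp_pos'][:2]-o)*1000
print('lane xy mm',l.round(2),'Flane',(R.T@s['wrist_force'][:2]).round(2),'moment',s['moment'].round(3))
plan((*(R@[l[0]/1000,0]+o),s['tcp_pos'][2]),77.5)
E
python3 st.py
```

```text
lane xy mm [-42.9    0.16] Flane [-1.68  0.99] moment [-0.027  0.148 -0.051]
t 10.25 gap 0.0678 F [-1.42  1.33  4.99] tcp [ 0.4586 -0.0799  0.2006]
shift cm [-0.02  0.    0.  ] rot [ 0.05  0.03 -0.05]
```

>>> arm_command([
  [[0, 0.3, -0.03], [0, 0, 0]],
  [[0, 0.6, -0.03], [0, 0, 0]],
  [[0, 0.9, -0.03], [0, 0, 0]],
  [[0, 1.2, -0.03], [0, 0, 0]],
  [[0, 1.5, -0.03], [0, 0, 0]],
  [[0, 1.8, -0.03], [0, 0, 0]],
  [[0, 2.1, -0.03], [0, 0, 0]],
  [[0, 2.4, -0.03], [0, 0, 0]],
  [[0, 2.7, -0.03], [0, 0, 0]],
  [[0, 3, -0.03], [0, 0, 0]],
])

```text
time_s: 11.25
tcp_pos: [0.4875, -0.0862, 0.2008]
orientation: [0.78, 0.626, -0.0, -0.0]
wrist_force: [-7.0, 2.3, 10.7]
finger_gap: 0.0674
```

```bash
python3 st.py
```

```text
lane xy mm [-13.24   0.28] Flane [-7.38  0.75] moment [ 0.275  1.244 -0.035]
t 11.25 gap 0.0674 F [-7.04  2.34 10.72] tcp [ 0.4875 -0.0862  0.2008]
shift cm [-0.03  0.    0.  ] rot [-0.07  0.01 -0.05]
```

>>> arm_command([
  [[0, 0.2, -0.06], [0, 0, 0]],
  [[0, 0.5, -0.06], [0, 0, 0]],
  [[0, 0.8, -0.06], [0, 0, 0]],
  [[0, 1.1, -0.06], [0, 0, 0]],
  [[0, 1.4, -0.06], [0, 0, 0]],
  [[0, 1.7, -0.06], [0, 0, 0]],
  [[0, 2, -0.06], [0, 0, 0]],
  [[0, 2.3, -0.06], [0, 0, 0]],
  [[0, 2.6, -0.06], [0, 0, 0]],
  [[0, 3, -0.06], [0, 0, 0]],
])

```text
time_s: 12.25
tcp_pos: [0.5166, -0.0926, 0.2009]
orientation: [0.78, 0.626, -0.001, -0.001]
wrist_force: [-6.0, 1.7, 5.3]
finger_gap: 0.0677
```

```bash
python3 st.py
```

```text
lane xy mm [16.54  0.34] Flane [-6.21  0.31] moment [ 0.261  1.046 -0.032]
t 12.25 gap 0.0677 F [-5.99  1.65  5.33] tcp [ 0.5166 -0.0926  0.2009]
shift cm [-0.03  0.   -0.  ] rot [-0.1  -0.   -0.04]
```

>>> arm_command([
  [[0, 0.3, -0.03], [0, 0, 0]],
  [[0, 0.6, -0.03], [0, 0, 0]],
  [[0, 0.9, -0.03], [0, 0, 0]],
  [[0, 1.2, -0.03], [0, 0, 0]],
  [[0, 1.5, -0.03], [0, 0, 0]],
  [[0, 1.8, -0.03], [0, 0, 0]],
  [[0, 2.1, -0.03], [0, 0, 0]],
  [[0, 2.4, -0.03], [0, 0, 0]],
  [[0, 2.7, -0.03], [0, 0, 0]],
  [[0, 3, -0.03], [0, 0, 0]],
])

```text
time_s: 13.25
tcp_pos: [0.5466, -0.0994, 0.2016]
orientation: [0.78, 0.626, 0.0, 0.0]
wrist_force: [-0.6, 0.4, -2.4]
finger_gap: 0.0677
```

```bash
python3 st.py
```

```text
lane xy mm [47.24  0.22] Flane [-0.7   0.23] moment [0.013 0.073 0.024]
t 13.25 gap 0.0677 F [-0.63  0.38 -2.39] tcp [ 0.5466 -0.0994  0.2016]
shift cm [-0.02  0.    0.  ] rot [ 0.03  0.01 -0.04]
```

>>> arm_command([
  [[0, 0, 0.04], [0, 0, 0]],
  [[0, 0, 0.08], [0, 0, 0]],
  [[0, 0.1, 0.09], [0, 0, 0]],
  [[0, 0.2, 0.09], [0, 0, 0]],
  [[0, 0.3, 0.09], [0, 0, 0]],
  [[0, 0.4, 0.09], [0, 0, 0]],
  [[0, 0.5, 0.09], [0, 0, 0]],
  [[0, 0.6, 0.09], [0, 0, 0]],
  [[0, 0.7, 0.09], [0, 0, 0]],
  [[0, 0.7, 0.09], [0, 0, 0]],
])

```text
time_s: 14.25
tcp_pos: [0.5533, -0.101, 0.2007]
orientation: [0.78, 0.626, 0.0, 0.0]
wrist_force: [0.6, 0.0, 1.0]
finger_gap: 0.0677
```

```bash
python3 st.py
```

```text
lane xy mm [54.18  0.18] Flane [0.62 0.18] moment [-0.164 -0.187  0.008]
t 14.25 gap 0.0677 F [0.64 0.04 0.96] tcp [ 0.5533 -0.101   0.2007]
shift cm [-0.02  0.    0.  ] rot [ 0.05  0.01 -0.05]
```

>>> arm_command([
  [[0, 0.04, 0], [0, 0, 0]],
  [[0, 0.08, 0], [0, 0, 0]],
  [[0, 0.12, 0], [0, 0, 0]],
  [[0, 0.16, 0], [0, 0, 0]],
  [[0, 0.2, 0], [0, 0, 0]],
  [[0, 0.24, 0], [0, 0, 0]],
  [[0, 0.28, 0], [0, 0, 0]],
  [[0, 0.32, 0], [0, 0, 0]],
  [[0, 0.36, 0], [0, 0, 0]],
  [[0, 0.36, 0], [0, 0, 0]],
])

```text
time_s: 15.25
tcp_pos: [0.5565, -0.1016, 0.2007]
orientation: [0.78, 0.626, -0.0, -0.0]
wrist_force: [-2.2, 1.2, 5.3]
finger_gap: 0.0677
```

```bash
python3 st.py
```

```text
lane xy mm [57.4   0.26] Flane [-2.43  0.66] moment [ 0.135  0.575 -0.017]
t 15.25 gap 0.0677 F [-2.22  1.17  5.34] tcp [ 0.5565 -0.1016  0.2007]
shift cm [-0.03  0.    0.  ] rot [-0.01  0.01 -0.04]
```

>>> arm_command([
  [[0, 0, -0.03], [0, 0, 0]],
  [[0, 0.02, -0.03], [0, 0, 0]],
  [[0, 0.04, -0.03], [0, 0, 0]],
  [[0, 0.06, -0.03], [0, 0, 0]],
  [[0, 0.08, -0.03], [0, 0, 0]],
  [[0, 0.1, -0.03], [0, 0, 0]],
  [[0, 0.1, -0.03], [0, 0, 0]],
  [[0, 0.1, -0.03], [0, 0, 0]],
  [[0, 0.1, -0.03], [0, 0, 0]],
  [[0, 0.1, -0.03], [0, 0, 0]],
])

```text
time_s: 16.25
tcp_pos: [0.5575, -0.1018, 0.2007]
orientation: [0.78, 0.626, -0.0, -0.0]
wrist_force: [-0.5, 0.9, -1.8]
finger_gap: 0.0675
```

```bash
python3 st.py
```

```text
lane xy mm [58.41  0.24] Flane [-0.67  0.73] moment [0.067 0.054 0.017]
t 16.25 gap 0.0675 F [-0.5   0.86 -1.75] tcp [ 0.5575 -0.1018  0.2007]
shift cm [-0.02  0.    0.  ] rot [-0.01  0.   -0.05]
```

>>> arm_command([
  [[0, 0.02, 0], [0, 0, 0]],
  [[0, 0.04, 0], [0, 0, 0]],
  [[0, 0.06, 0], [0, 0, 0]],
  [[0, 0.08, 0], [0, 0, 0]],
  [[0, 0.1, 0], [0, 0, 0]],
  [[0, 0.1, 0], [0, 0, 0]],
  [[0, 0.1, 0], [0, 0, 0]],
  [[0, 0.1, 0], [0, 0, 0]],
  [[0, 0.1, 0], [0, 0, 0]],
  [[0, 0.1, 0], [0, 0, 0]],
])

```text
time_s: 17.25
tcp_pos: [0.5585, -0.1021, 0.2009]
orientation: [0.78, 0.626, -0.0, 0.0]
wrist_force: [-0.2, -0.2, -2.2]
finger_gap: 0.0674
```

```bash
python3 st.py
```

```text
lane xy mm [59.44  0.21] Flane [-0.16 -0.27] moment [ 0.022 -0.032  0.031]
t 17.25 gap 0.0674 F [-0.21 -0.23 -2.21] tcp [ 0.5585 -0.1021  0.2009]
shift cm [-0.02  0.    0.  ] rot [ 0.    0.01 -0.05]
```

>>> arm_command([
  [[0, 0.02, 0.01], [0, 0, 0]],
  [[0, 0.04, 0.02], [0, 0, 0]],
  [[0, 0.06, 0.02], [0, 0, 0]],
  [[0, 0.08, 0.02], [0, 0, 0]],
  [[0, 0.1, 0.02], [0, 0, 0]],
  [[0, 0.1, 0.02], [0, 0, 0]],
  [[0, 0.1, 0.02], [0, 0, 0]],
  [[0, 0.1, 0.02], [0, 0, 0]],
  [[0, 0.1, 0.02], [0, 0, 0]],
  [[0, 0.1, 0.02], [0, 0, 0]],
])

```text
time_s: 18.25
tcp_pos: [0.5595, -0.1023, 0.2007]
orientation: [0.78, 0.626, 0.0, 0.0]
wrist_force: [0.6, 0.7, -2.7]
finger_gap: 0.0675
```

```bash
python3 st.py
```

```text
lane xy mm [60.48  0.21] Flane [0.42 0.79] moment [-0.05  -0.006  0.024]
t 18.25 gap 0.0675 F [ 0.58  0.68 -2.69] tcp [ 0.5595 -0.1023  0.2007]
shift cm [-0.02  0.    0.  ] rot [ 0.01  0.01 -0.05]
```

>>> arm_command([
  [[0, 0.02, 0.01], [0, 0, 0]],
  [[0, 0.04, 0.02], [0, 0, 0]],
  [[0, 0.06, 0.02], [0, 0, 0]],
  [[0, 0.08, 0.02], [0, 0, 0]],
  [[0, 0.1, 0.02], [0, 0, 0]],
  [[0, 0.1, 0.02], [0, 0, 0]],
  [[0, 0.1, 0.02], [0, 0, 0]],
  [[0, 0.1, 0.02], [0, 0, 0]],
  [[0, 0.1, 0.02], [0, 0, 0]],
  [[0, 0.1, 0.02], [0, 0, 0]],
])

```text
time_s: 19.25
tcp_pos: [0.5605, -0.1025, 0.2007]
orientation: [0.78, 0.626, 0.0, 0.0]
wrist_force: [-3.2, 0.7, 5.2]
finger_gap: 0.0676
```

```bash
python3 st.py; python3 -c "
from h import *
c=shot('side');a=c['color'][200:350,210:410][:,:,::-1]
cv2.imwrite('pics/side4.png',cv2.resize(a,None,fx=4,fy=4,interpolation=cv2.INTER_CUBIC))"
```

```text
lane xy mm [61.52  0.22] Flane [-3.28 -0.02] moment [ 0.13   0.514 -0.029]
t 19.25 gap 0.0676 F [-3.2   0.69  5.24] tcp [ 0.5605 -0.1025  0.2007]
shift cm [-0.02  0.    0.  ] rot [ 0.02  0.01 -0.04]
```

View pics/side4.png

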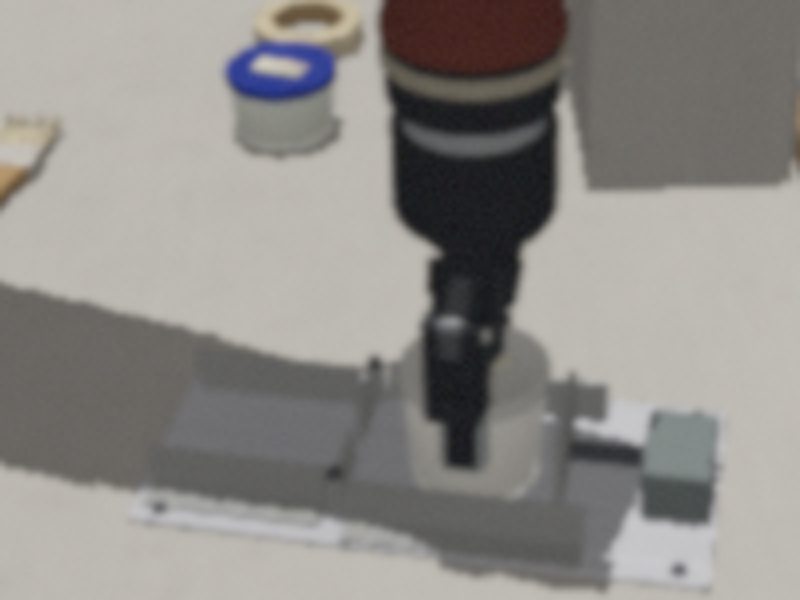

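The gate is already shut behind the tub, with leaves from (335,470) to (372,365). The tub's right edge at 548 is still a few mm short of the plate face at about 560. I'll keep feeling forward.

>>> arm_command([
  [[0, 0.02, -0.02], [0, 0, 0]],
  [[0, 0.04, -0.02], [0, 0, 0]],
  [[0, 0.06, -0.02], [0, 0, 0]],
  [[0, 0.08, -0.02], [0, 0, 0]],
  [[0, 0.1, -0.02], [0, 0, 0]],
  [[0, 0.12, -0.02], [0, 0, 0]],
  [[0, 0.14, -0.02], [0, 0, 0]],
  [[0, 0.15, -0.02], [0, 0, 0]],
  [[0, 0.15, -0.02], [0, 0, 0]],
  [[0, 0.15, -0.02], [0, 0, 0]],
])

```text
time_s: 20.3
tcp_pos: [0.5619, -0.1028, 0.2007]
orientation: [0.78, 0.626, -0.0, 0.0]
wrist_force: [-2.9, 0.4, 4.0]
finger_gap: 0.0678
```

```bash
python3 st.py
```

```text
lane xy mm [62.95  0.22] Flane [-2.9  -0.26] moment [0.052 0.494 0.043]
t 20.30 gap 0.0678 F [-2.88  0.37  4.02] tcp [ 0.5619 -0.1028  0.2007]
shift cm [-0.02  0.    0.  ] rot [ 0.    0.   -0.05]
```

>>> arm_command([
  [[0, 0, -0.03], [0, 0, 0]],
  [[0, 0.02, -0.03], [0, 0, 0]],
  [[0, 0.04, -0.03], [0, 0, 0]],
  [[0, 0.06, -0.03], [0, 0, 0]],
  [[0, 0.08, -0.03], [0, 0, 0]],
  [[0, 0.1, -0.03], [0, 0, 0]],
  [[0, 0.1, -0.03], [0, 0, 0]],
  [[0, 0.1, -0.03], [0, 0, 0]],
  [[0, 0.1, -0.03], [0, 0, 0]],
  [[0, 0.1, -0.03], [0, 0, 0]],
])

```text
time_s: 21.3
tcp_pos: [0.5628, -0.103, 0.2008]
orientation: [0.78, 0.626, -0.0, -0.0]
wrist_force: [0.5, 0.1, -3.6]
finger_gap: 0.0678
```

```bash
python3 st.py
```

```text
lane xy mm [63.89  0.25] Flane [0.49 0.2 ] moment [-0.017  0.036  0.007]
t 21.30 gap 0.0678 F [ 0.52  0.09 -3.59] tcp [ 0.5628 -0.103   0.2008]
shift cm [-0.03  0.    0.  ] rot [-0.01  0.   -0.04]
```

Free sliding, almost no press. I'll continue in 1 mm steps.

>>> arm_command([
  [[0, 0.02, 0], [0, 0, 0]],
  [[0, 0.04, 0], [0, 0, 0]],
  [[0, 0.06, 0], [0, 0, 0]],
  [[0, 0.08, 0], [0, 0, 0]],
  [[0, 0.1, 0], [0, 0, 0]],
  [[0, 0.1, 0], [0, 0, 0]],
  [[0, 0.1, 0], [0, 0, 0]],
  [[0, 0.1, 0], [0, 0, 0]],
  [[0, 0.1, 0], [0, 0, 0]],
  [[0, 0.1, 0], [0, 0, 0]],
])

```text
time_s: 22.3
tcp_pos: [0.5638, -0.1033, 0.201]
orientation: [0.78, 0.626, -0.0, 0.0]
wrist_force: [-0.7, 0.1, -2.0]
finger_gap: 0.0675
```

```bash
python3 st.py
```

```text
lane xy mm [64.94  0.22] Flane [-0.68 -0.01] moment [ 0.001  0.004 -0.005]
t 22.30 gap 0.0675 F [-0.66  0.13 -2.05] tcp [ 0.5638 -0.1033  0.201 ]
shift cm [-0.02  0.    0.  ] rot [ 0.    0.   -0.04]
```

>>> arm_command([
  [[0, 0.02, 0.01], [0, 0, 0]],
  [[0, 0.04, 0.02], [0, 0, 0]],
  [[0, 0.06, 0.02], [0, 0, 0]],
  [[0, 0.08, 0.02], [0, 0, 0]],
  [[0, 0.1, 0.02], [0, 0, 0]],
  [[0, 0.1, 0.02], [0, 0, 0]],
  [[0, 0.1, 0.02], [0, 0, 0]],
  [[0, 0.1, 0.02], [0, 0, 0]],
  [[0, 0.1, 0.02], [0, 0, 0]],
  [[0, 0.1, 0.02], [0, 0, 0]],
])

```text
time_s: 23.3
tcp_pos: [0.5648, -0.1034, 0.2008]
orientation: [0.78, 0.626, -0.0, 0.0]
wrist_force: [-0.1, -0.5, -2.6]
finger_gap: 0.0678
```

```bash
python3 st.py
```

```text
lane xy mm [65.93  0.24] Flane [ 0.02 -0.55] moment [-0.011  0.032 -0.017]
t 23.30 gap 0.0678 F [-0.1  -0.54 -2.57] tcp [ 0.5648 -0.1034  0.2008]
shift cm [-0.02  0.    0.  ] rot [-0.    0.   -0.04]
```

>>> arm_command([
  [[0, 0.02, 0], [0, 0, 0]],
  [[0, 0.04, 0], [0, 0, 0]],
  [[0, 0.06, 0], [0, 0, 0]],
  [[0, 0.08, 0], [0, 0, 0]],
  [[0, 0.1, 0], [0, 0, 0]],
  [[0, 0.1, 0], [0, 0, 0]],
  [[0, 0.1, 0], [0, 0, 0]],
  [[0, 0.1, 0], [0, 0, 0]],
  [[0, 0.1, 0], [0, 0, 0]],
  [[0, 0.1, 0], [0, 0, 0]],
])

```text
time_s: 24.3
tcp_pos: [0.5658, -0.1037, 0.2008]
orientation: [0.78, 0.626, -0.0, 0.0]
wrist_force: [-0.2, -0.8, -2.5]
finger_gap: 0.0677
```

```bash
python3 st.py
```

```text
lane xy mm [66.93  0.25] Flane [-0.02 -0.83] moment [-0.003  0.029  0.019]
t 24.30 gap 0.0677 F [-0.2  -0.8  -2.52] tcp [ 0.5658 -0.1037  0.2008]
shift cm [-0.02  0.    0.  ] rot [-0.    0.01 -0.04]
```

>>> arm_command([
  [[0, 0.02, 0.01], [0, 0, 0]],
  [[0, 0.04, 0.01], [0, 0, 0]],
  [[0, 0.06, 0.01], [0, 0, 0]],
  [[0, 0.08, 0.01], [0, 0, 0]],
  [[0, 0.1, 0.01], [0, 0, 0]],
  [[0, 0.1, 0.01], [0, 0, 0]],
  [[0, 0.1, 0.01], [0, 0, 0]],
  [[0, 0.1, 0.01], [0, 0, 0]],
  [[0, 0.1, 0.01], [0, 0, 0]],
  [[0, 0.1, 0.01], [0, 0, 0]],
])

```text
time_s: 25.3
tcp_pos: [0.5668, -0.1039, 0.2008]
orientation: [0.78, 0.626, 0.0, 0.0]
wrist_force: [0.0, -0.2, -0.8]
finger_gap: 0.0675
```

```bash
python3 st.py; python3 -c "
from h import *
c=shot('side');a=c['color'][250:350,300:400][:,:,::-1]
cv2.imwrite('pics/side5.png',cv2.resize(a,None,fx=6,fy=6,interpolation=cv2.INTER_CUBIC))"
```

```text
lane xy mm [68.    0.22] Flane [ 0.06 -0.18] moment [-0.035  0.005  0.019]
t 25.30 gap 0.0675 F [ 0.02 -0.19 -0.81] tcp [ 0.5668 -0.1039  0.2008]
shift cm [-0.02  0.    0.  ] rot [ 0.01  0.01 -0.04]
```

View pics/side5.png

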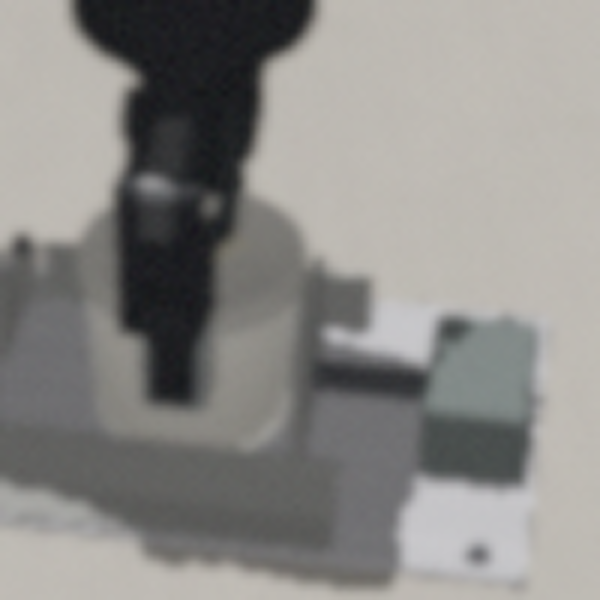

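The tub's edge at (298,330) is almost at the plate, which spans 298–318 and hasn't moved since the last picture. I'll use smaller steps now.

>>> arm_command([
  [[0, 0.02, 0], [0, 0, 0]],
  [[0, 0.04, 0], [0, 0, 0]],
  [[0, 0.06, 0], [0, 0, 0]],
  [[0, 0.07, 0], [0, 0, 0]],
  [[0, 0.07, 0], [0, 0, 0]],
  [[0, 0.07, 0], [0, 0, 0]],
  [[0, 0.07, 0], [0, 0, 0]],
  [[0, 0.07, 0], [0, 0, 0]],
  [[0, 0.07, 0], [0, 0, 0]],
  [[0, 0.07, 0], [0, 0, 0]],
])

```text
time_s: 26.35
tcp_pos: [0.5675, -0.104, 0.2007]
orientation: [0.78, 0.626, -0.0, 0.0]
wrist_force: [-0.7, 0.8, 0.0]
finger_gap: 0.0678
```

```bash
python3 st.py
```

```text
lane xy mm [68.66  0.23] Flane [-0.85  0.67] moment [-0.012  0.214  0.008]
t 26.35 gap 0.0678 F [-0.69  0.84  0.01] tcp [ 0.5675 -0.104   0.2007]
shift cm [-0.02  0.    0.  ] rot [ 0.    0.   -0.05]
```

>>> arm_command([
  [[0, 0.02, 0], [0, 0, 0]],
  [[0, 0.04, 0], [0, 0, 0]],
  [[0, 0.06, 0], [0, 0, 0]],
  [[0, 0.07, 0], [0, 0, 0]],
  [[0, 0.07, 0], [0, 0, 0]],
  [[0, 0.07, 0], [0, 0, 0]],
  [[0, 0.07, 0], [0, 0, 0]],
  [[0, 0.07, 0], [0, 0, 0]],
  [[0, 0.07, 0], [0, 0, 0]],
  [[0, 0.07, 0], [0, 0, 0]],
])

```text
time_s: 27.35
tcp_pos: [0.5682, -0.1042, 0.2007]
orientation: [0.78, 0.626, 0.0, 0.0]
wrist_force: [-0.0, -0.1, 1.0]
finger_gap: 0.0677
```

```bash
python3 st.py
```

```text
lane xy mm [69.39  0.24] Flane [ 0.01 -0.13] moment [ 0.009  0.162 -0.064]
t 27.35 gap 0.0677 F [-0.02 -0.13  1.03] tcp [ 0.5682 -0.1042  0.2007]
shift cm [-0.02  0.    0.  ] rot [ 0.01  0.01 -0.05]
```

>>> arm_command([
  [[0, 0.02, -0.01], [0, 0, 0]],
  [[0, 0.04, -0.01], [0, 0, 0]],
  [[0, 0.06, -0.01], [0, 0, 0]],
  [[0, 0.07, -0.01], [0, 0, 0]],
  [[0, 0.07, -0.01], [0, 0, 0]],
  [[0, 0.07, -0.01], [0, 0, 0]],
  [[0, 0.07, -0.01], [0, 0, 0]],
  [[0, 0.07, -0.01], [0, 0, 0]],
  [[0, 0.07, -0.01], [0, 0, 0]],
  [[0, 0.07, -0.01], [0, 0, 0]],
])

```text
time_s: 28.35
tcp_pos: [0.5688, -0.1044, 0.2008]
orientation: [0.78, 0.626, -0.0, -0.0]
wrist_force: [-2.9, 0.0, 0.4]
finger_gap: 0.0675
```

```bash
python3 st.py
```

```text
lane xy mm [70.01  0.22] Flane [-2.85 -0.6 ] moment [0.029 0.461 0.015]
t 28.35 gap 0.0675 F [-2.91  0.03  0.43] tcp [ 0.5688 -0.1044  0.2008]
shift cm [-0.02  0.    0.  ] rot [-0.    0.   -0.05]
```

>>> arm_command([
  [[0, 0.01, -0.01], [0, 0, 0]],
  [[0, 0.02, -0.01], [0, 0, 0]],
  [[0, 0.03, -0.01], [0, 0, 0]],
  [[0, 0.03, -0.01], [0, 0, 0]],
  [[0, 0.03, -0.01], [0, 0, 0]],
  [[0, 0.03, -0.01], [0, 0, 0]],
  [[0, 0.03, -0.01], [0, 0, 0]],
  [[0, 0.03, -0.01], [0, 0, 0]],
  [[0, 0.03, -0.01], [0, 0, 0]],
  [[0, 0.03, -0.01], [0, 0, 0]],
])

```text
time_s: 29.35
tcp_pos: [0.569, -0.1044, 0.2008]
orientation: [0.78, 0.626, -0.0, -0.0]
wrist_force: [-4.9, 1.2, 0.6]
finger_gap: 0.0675
```

```bash
python3 st.py
```

```text
lane xy mm [70.22  0.24] Flane [-5.05  0.08] moment [ 0.152  0.967 -0.068]
t 29.35 gap 0.0675 F [-4.91  1.17  0.56] tcp [ 0.569  -0.1044  0.2008]
shift cm [-0.02  0.    0.  ] rot [-0.02  0.01 -0.05]
```

Contact: 2.9 N, then 5.0 N on a further 0.3 mm with little vertical load. Releasing now.

>>> arm_command([
  [[0, 0, 0], [0, 0, 0]],
  [[0, 0, 0], [0, 0, 0]],
  [[0, 0, 0], [0, 0, 0]],
  [[0, 0, 0], [0, 0, 0]],
  [[0, 0, 0], [0, 0, 0]],
  [[0, 0, 0], [0, 0, 0]],
  [[0, 0, 0], [0, 0, 0]],
  [[0, 0, 0], [0, 0, 0]],
  [[0, 0, 0], [0, 0, 0]],
  [[0, 0, 0], [0, 0, 0]],
], claw=-1, newtons=20)

```text
time_s: 30.35
tcp_pos: [0.5691, -0.1044, 0.2009]
orientation: [0.78, 0.626, -0.0, 0.0]
wrist_force: [0.2, -0.2, 0.5]
finger_gap: 0.0849
```

```bash
python3 st.py;  python3 -c "
from h import *
c=shot('side');a=c['color'][240:350,270:400][:,:,::-1]
cv2.imwrite('pics/side6.png',cv2.resize(a,None,fx=6,fy=5.4,interpolation=cv2.INTER_CUBIC))"
```

```text
lane xy mm [70.33  0.25] Flane [ 0.2  -0.13] moment [ 0.078 -0.01   0.004]
t 30.35 gap 0.0849 F [ 0.17 -0.17  0.54] tcp [ 0.5691 -0.1044  0.2009]
shift cm [-0.02  0.    0.  ] rot [-0.    0.   -0.04]
```

View pics/side6.png

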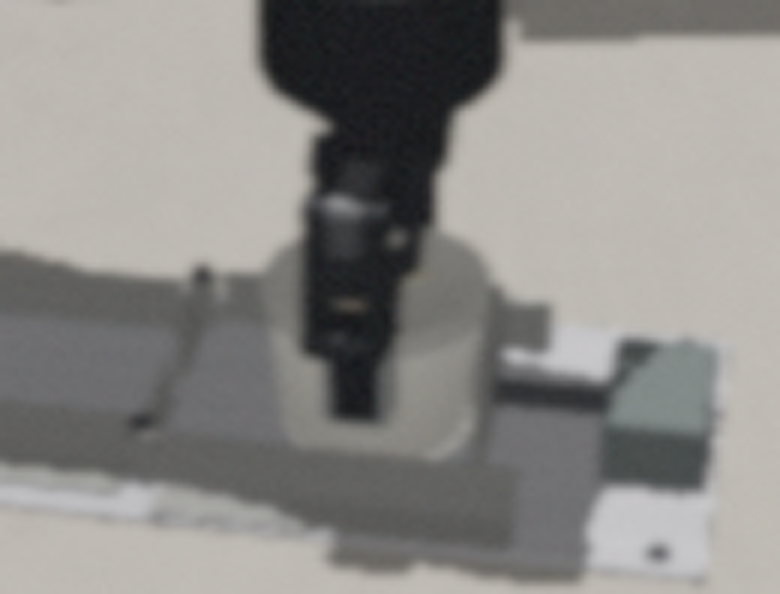

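The tub is upright, its side meeting the plate at about (488,400), and the gate line is closed from (140,420) to (203,275). Retracting straight up.

>>> arm_command([
  [[0, 0, -0.5], [0, 0, 0]],
  [[0, 0, -1], [0, 0, 0]],
  [[0, 0, -2], [0, 0, 0]],
  [[0, 0, -3.5], [0, 0, 0]],
  [[0, 0, -5], [0, 0, 0]],
  [[0, 0, -7], [0, 0, 0]],
  [[0, 0, -9], [0, 0, 0]],
  [[0, 0, -11], [0, 0, 0]],
  [[0, 0, -13], [0, 0, 0]],
  [[0, 0, -15], [0, 0, 0]],
])

```text
time_s: 31.4
tcp_pos: [0.5691, -0.1044, 0.3533]
orientation: [0.78, 0.626, 0.0, 0.001]
wrist_force: [0.9, 0.1, 0.3]
finger_gap: 0.0856
```

>>> arm_command([
  [[-3, -1, 0], [0, 0, 0]],
  [[-6, -2, 0], [0, 0, 0]],
  [[-10, -3, 0], [0, 0, 0]],
  [[-14, -4, 0], [0, 0, 0]],
  [[-18, -5, 0], [0, 0, 0]],
  [[-22, -6, 0], [0, 0, 0]],
  [[-25, -7, 0], [0, 0, 0]],
  [[-27, -8, 0], [0, 0, 0]],
  [[-28, -8, 0], [0, 0, 0]],
  [[-28, -8, 0], [0, 0, 0]],
])

```text
time_s: 32.4
tcp_pos: [0.43, -0.3613, 0.3519]
orientation: [0.781, 0.625, -0.0, 0.001]
wrist_force: [0.3, 0.3, -0.6]
finger_gap: 0.0855
```

Run:
```python
from lane import *
old=c
t=shot('top');s=shot('side')
a=cv2.resize(t['color'][155:325,360:465],None,fx=3.5,fy=3.5,interpolation=cv2.INTER_CUBIC)
b=cv2.resize(s['color'][230:350,240:400],None,fx=2.6,fy=2.6,interpolation=cv2.INTER_CUBIC)
H=max(a.shape[0],b.shape[0]);z=lambda i:cv2.copyMakeBorder(i,0,H-i.shape[0],0,0,cv2.BORDER_CONSTANT)
cv2.imwrite('pics/final.png',np.hstack([z(a),z(b)])[:,:,::-1])
vv,uu=np.mgrid[170:300,365:460]
q=np.array([(np.linalg.inv(t['extrinsics'])@np.r_[ray(t,u,v)*t['z_map'][v,u],1])[:3] for u,v in zip(uu.ravel(),vv.ravel())])
m=(q[:,2]>.057)&(q[:,2]<.08);cc=cv2.minEnclosingCircle(q[m][:,:2].astype(np.float32));print(cc,np.median(q[m][:,2]),R.T@(np.array(cc[0])-o))
d=np.abs(t['color'][200:330,130:345].astype(int)-old['color'][200:330,130:345]).max(2);print('bystander diff px',(d[:,:135]>40).sum(),(d[:60,135:]>40).sum())
print(get_state()['time_s'])
```

```text
((0.5662683248519897, -0.10475938022136688), 0.03718193620443344) 0.066105666161767 [ 0.06763426 -0.00072238]
bystander diff px 0 0
32.5
```

View pics/final.png

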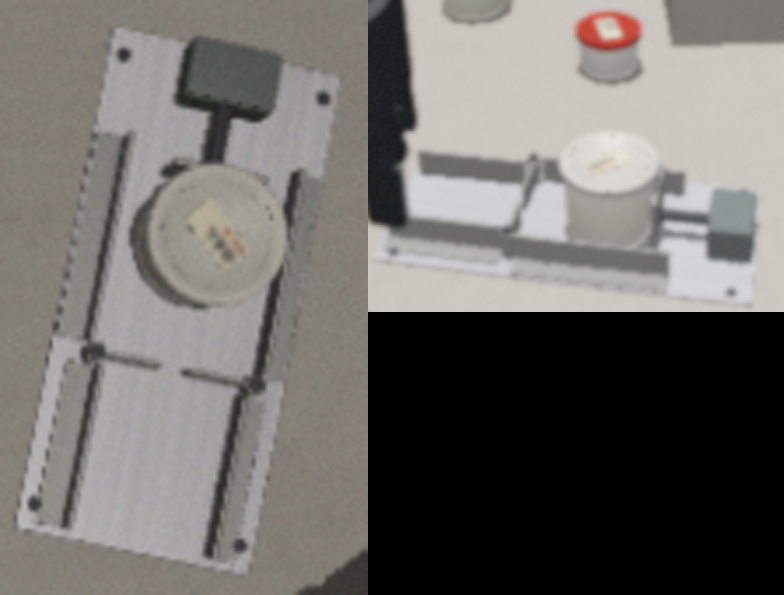

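Final picture: both leaves are closed across the lane, the tub is upright, and the plate's visible end at (170,168) is where it was at the start. The lid-circle fit puts the tub 2 mm short of the TCP reading at release, so I'll check whether it shifted then.

Run:
```python
from h import *
n=load('side')['color'][:,:,::-1]
o=cv2.resize(cv2.imread('pics/side6.png'),(130,110),interpolation=cv2.INTER_AREA)
for r in (300,305,310,314,318):
    print(r,'before',o[r-240,344-270:360-270,1],'after',n[r,344:360,1])
a=n[285:335,325:370]
cv2.imwrite('pics/gap.png',np.hstack([cv2.resize(a,None,fx=8,fy=10,interpolation=cv2.INTER_CUBIC),cv2.resize(np.clip(o[45:95,55:100].astype(float)*1.5,0,255).astype(np.uint8),None,fx=8,fy=10,interpolation=cv2.INTER_CUBIC)]))
```

```text
300 before [121 122 121 120 122 120 110  98  90  91  94  98 100  98  96  98] after [206 196 179 160 146 137 132 134 126 114 107 107 108 108 109 111]
305 before [141 140 141 138 132 117 101  89  92 116 147 168 171 160 148 146] after [153 153 153 152 157 165 165 146 125 143 175 191 190 177 168 163]
310 before [138 138 134 128 118 105  93  84  74  71  72  77  77  79  83  87] after [152 148 148 141 131 119 106  97  98 119 145 158 162 165 170 177]
314 before [136 134 132 129 120 106  93  83  74  70  70  70  68  64  62  62] after [150 147 145 141 133 116 102  90  86  97 117 125 120 111 106 105]
318 before [132 133 140 144 133 110  95  95 102 111 112 113 112 113 113 112] after [145 143 150 158 147 122 106 104 117 132 149 160 170 184 193 195]
```

View pics/gap.png

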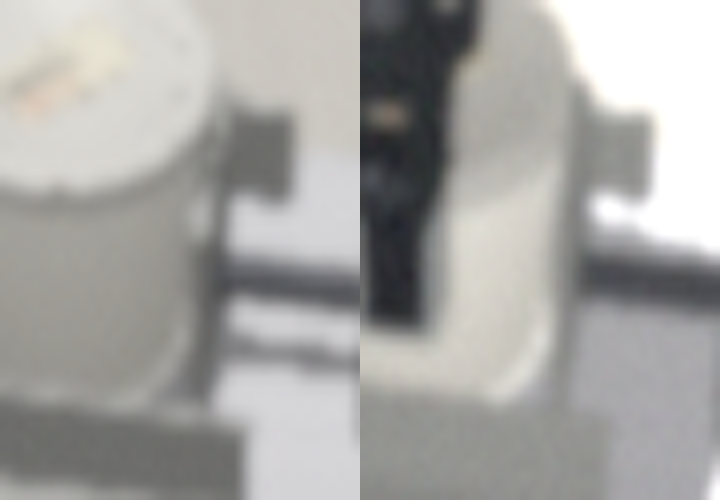

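The tub's edge is in the same pixel column before and after release (half-level at column 349, rows 310–318), so it didn't shift. The 2 mm is within the camera calibration. Handing in.

```bash
python3 -c "
from station import ticket,get_state
print(get_state()['time_s'],ticket.job_done())"
```

```text
the job is handed in; nothing more can be done
32.5 None
```

The white tub now stands upright against the stop plate, with both gate leaves shut behind it; I handed the job in at 32.5 s.

I gripped it from above with the jaws across the lane and stood it on the plate at the front end. I then slid it through the gate at plate level and felt forward in steps of 1 mm or less. For about a second near the end of the gate it rode slightly high (up to about 1 mm, almost no downward force) before I lowered it again. It also slid very lightly loaded over the last stretch.

**Last checks:**
- **Contact:** The push force rose from about 0 to 2.9 N, then 5.0 N over a further 0.3 mm, well under the 12 N that moves the plate.
- **Release:** The tub's edge stayed in the same pixel column before and after I let go. The plate appears where it was at the start.
- **Gate and bystanders:** Both leaves are closed across the lane. The blue and red tubs and the tape roll show no image change, and the arm is well clear.

**What disagreed:**
- **Tub centre:** The top camera's lid fit puts it 67.6 mm past the gate, while the arm read 70.2 mm at contact. I put that down to camera calibration.
- **Plate position:** My first image estimate of the plate's face was 95–97 mm past the gate, but by feel it is about 104 mm. I went by the force reading.

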